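Dispense one portion of nuts into a bowl and hold the slide at the mark

ROBOT

A 7-joint arm with a two-finger parallel gripper is mounted at the origin on a cart in front of the work surface, level with it; the furniture and walls round the work are solid. World frame = base frame: x ahead of the robot, y to its left, z up, the work surface at z = 0. Lengths are in m, angles in rad, forces in N, time in s.
With the tool pointing down it reaches from about 0.425 to 0.925 m from the base axis. Payload 6.8 kg.
Tool frame: the origin (TCP) lies at the very end of the fingers, on their centre line; the grasp point (between the pads) lies 19 mm behind it; z points along the fingers, y is the line along which they close (so a half turn about z gives the same grasp; the last joint's range is limited). The gripper opens to 85 mm and grips with 20 to 120 N. Pads are 22 mm wide; open, the fingers measure 114 mm over their backs; the gripper's body (76 mm by 85 mm) begins 54 mm behind the grasp point. The pads swing forward as they close: fully open they stand 13 mm farther back than shut.
Start: joints at [-0.108, 0.477, 0.022, 1.555, -0.011, 1.109, -0.083], TCP at [0.675, 0, 0.231] pointing down, gripper open.
Joint ranges: [-2.96, 2.96], [-0.34, 2.1], [-1.41, 1.46], [0.24, 2.44], [-1.37, 4.51], [0.17, 1.92], [-2.96, 2.96]. Speed limits (rad/s): [2.39, 2.39, 3.14, 3.14, 3.14, 3.14, 3.14].

INTERFACE

Orientations are given as a unit quaternion [w, x, y, z].
In Python, from station import get_obs, read_camera, hand_in gives the robot as it stands.
- The arm moves only by the tool arm_command, never from a script. Its argument "commands" is one flat list of numbers, 7 for each row, row after row: the shift along the tool's x, y, z in m, then the turn, a rotation vector about the tool's x, y, z in degrees, then the opening, from 0 (shut) to 1 (fully open). In form: [tx, ty, tz, rx, ry, rz, fingers, tx, ty, tz, rx, ry, rz, fingers, ...]. A call has 1 to 8 rows; each row is the pose to reach, as a shift and turn from the pose commanded when the call began, along the tool's axes at that moment; what a row does not reach only later rows make up. A row lasts 1/10 s, in which the tool goes at most 50 mm and 8.59 degrees, less where a joint would pass 70% of its speed; a pose out of reach is approached as far as the arm can. A call with a gripper value outside its range is refused whole. The fingers move at their own pace and stop on an object; "force" is the grip in N (left out, the last holds). Time passes only in rows, so rows that repeat a pose let the fingers close. It gives the time, the measured TCP pose, the force, the opening and the grip force at its end, in the units of the state.
- get_obs(): the state, without advancing time (a new reading comes with each control period).
- read_camera(name): name is "scene" or "side" or "wrist"; returns a dict with "img" (400x640x3 uint8, red, green, blue), "camera_matrix" (3x3 intrinsics, pixels), "pose" (4x4, takes a point from camera to world coordinates). Camera axes: x right, y down, z forward; pixel columns grow to the right and rows downward; lengths in m; the calibration is good to about 2 mm. The wrist camera is an equidistant fisheye: a pixel r from the principal point sees the ray r / f radians off the axis. A picture is of the moment at which its call begins. There is no depth.
- hand_in(): hands the job in; it is judged then, once.
The state is a dict: "t": time; "q": joint angles; "joint_vel": joint speeds; "joint_torque": joint torques, N m; "eef_pos": TCP position; "tool_rot": TCP orientation; "contact_force": force on the tool from outside, world axes, zero at the start; "torque": the same for the moment, N m; "gripper_width": opening from 0.0 (shut) to 1.0 (fully open); "grasp_force": force on a finger pad.
Only numpy, scipy, OpenCV 4.12 (cv2) and the standard library are available. Lean on these libraries where they do the work, as an engineer would, in place of code of your own. Each camera call takes 0.05 s, during which the arm holds its last target. There are 200 camera calls.

TASK

Stand the steel bowl upright on the worktop centrally under the spout of the nut dispenser and let go of it; then pull the dispenser's sprung slide out until its pointer is level with the index line on the rail, so that the four nuts of the rear compartment drop into the bowl. Do not let any nut of the front compartment (nearer you) drop out, do not shift the index, and leave the salt shaker, the white spice bowl and the tin alone. Finish while still holding the slide at the mark: do not let it spring back.

Things in the scene. Friction and masses are not known exactly. Their poses are not given: they have to be found in the camera images.
- dispenser: nut dispenser fixed to the worktop: clear open hopper (106 x 58 mm, top at z = 206 mm) on four thin steel legs and a white foot (124 x 84 x 8 mm), with a steel chute down to a spout on its right. Origin: on the worktop under the hopper's centre. Its x axis points to its rear, away from the robot, opposite to the slide's pull; y to its left; yawed by up to 0.3 rad
- hopper (a point): centre of the hopper's floor, 158 mm above the worktop. Two compartments, each 40 x 42 mm, one behind the other with a 10 mm divider between; the slide is the floor of both. Its rear edge uncovers the rear compartment first: all nuts in it have dropped by 40 mm of pull; those in the front compartment drop from about 64 mm on
- spout (a point): centre of the spout's mouth, 85 mm above the worktop; the mouth opens downwards, 48 x 46 mm. The spout's flat top is 121 mm above the worktop; the chute rises from it towards +y of the dispenser. This point lies at (26, -134) mm in the dispenser's x, y, and the space below it is free
- slide: the dispenser's sprung slide: a steel plate 44 mm wide with an upright black pull tab at its front end. Origin: centre line of the tab, level with the plate's top, 158 mm above the worktop. It moves along the dispenser's -x (towards the robot) by 0 to 75 mm, starts closed and springs back when let go: 2.4 N when closed plus 0.12 N per mm of pull
- pull_tab (a point): grip point in the pull tab, 192 mm above the worktop. The tab is 12 mm thick (along the pull), 36 mm wide (across it), and stands 48 mm above the plate (a 26 x 40 mm foot takes the lowest 4 mm); its top is 206 mm above the worktop. Closed, its rear face is 30 mm in front of the hopper. It is 85 mm in front of the dispenser's origin when closed
- pointer (a point): tip of the slide's small black pointer, which sticks out to the left of the tab, in line with the tab's middle; moves with the slide
- index: white index block (12 x 14 x 14 mm) with a thin upright black line plate (2 mm thick) through its middle, clamped by friction on the thin steel rail to the left of the slide; where it stands along the rail varies
- index_mark (a point): the index line on that block. Axes as the dispenser's. The slide is at the mark when the pointer has the same position along the dispenser's x as this line: 44 to 56 mm of pull from closed
- bowl: open steel bowl, rim diameter 116 mm, foot diameter 88 mm, height 60 mm, nearly upright wall 3 mm thick, about 0.16 kg. Origin: centre of its underside
- rear_nut1: hazelnut, ball of 18 mm diameter, origin at its centre; one of four in the rear compartment of the hopper
- rear_nut2: hazelnut, ball of 18 mm diameter, origin at its centre; one of four in the rear compartment of the hopper
- rear_nut3: hazelnut, ball of 18 mm diameter, origin at its centre; one of four in the rear compartment of the hopper
- rear_nut4: hazelnut, ball of 18 mm diameter, origin at its centre; one of four in the rear compartment of the hopper
- front_nut1: hazelnut, ball of 18 mm diameter, origin at its centre; one of four in the front compartment of the hopper (nearer the robot), which must stay there
- front_nut2: hazelnut, ball of 18 mm diameter, origin at its centre; one of four in the front compartment of the hopper (nearer the robot), which must stay there
- front_nut3: hazelnut, ball of 18 mm diameter, origin at its centre; one of four in the front compartment of the hopper (nearer the robot), which must stay there
- front_nut4: hazelnut, ball of 18 mm diameter, origin at its centre; one of four in the front compartment of the hopper (nearer the robot), which must stay there
- salt_shaker: bystander: clear salt shaker with a grey cap, 44 x 44 x 90 mm, origin at the centre of its underside
- ramekin: bystander: white bowl with dark red spice, 109 mm across, 48 mm high, origin at the centre of its underside
- olive_tin: bystander: small open tin with its lid standing up, 68 x 68 x 107 mm, origin at the centre of its underside

How it is judged:
On the way:
1. the bowl stands upright under the spout, let go, with the slide still closed (horizontal distance between bowl and spout below 0.035 m and height (world z) of bowl below 0.008 m and angle between bowl's own z axis and vertical below 0.12 rad and contact force between the fingers and bowl below 0.2 N and x of slide in the frame of dispenser above -0.091 m), for 0.2 s.
At the end, for the whole second after the job is handed in: The bowl stands upright on the worktop within 35 mm of centrally under the spout; the slide's pointer is within 5 mm of the index line along the pull and the fingers hold the slide there (over 2 N); the four rear nuts lie in the bowl and the four front nuts are still in the hopper (horizontal distance between bowl and spout below 0.035 m and height (world z) of bowl below 0.008 m and angle between bowl's own z axis and vertical below 0.12 rad and x of pointer in the frame of index_mark between -0.005 and 0.005 m and contact force between the fingers and slide above 2 N and horizontal distance between each of rear_nut1, rear_nut2, rear_nut3, rear_nut4 and bowl below 0.055 m and height (world z) of each of rear_nut1, rear_nut2, rear_nut3, rear_nut4 below 0.05 m and linear speed of each of rear_nut1, rear_nut2, rear_nut3, rear_nut4 below 0.1 m/s and height (world z) of each of front_nut1, front_nut2, front_nut3, front_nut4 above 0.155 m); the arm keeps its last pose, push and grip.
It fails at once if a nut of the front compartment drops out of the hopper (height (world z) of any of front_nut1, front_nut2, front_nut3, front_nut4 below 0.145 m).
It fails at once if the index is shifted by more than 4 mm (distance of index_mark from where it was at the start of the episode above 0.004 m).
It fails at once if a bystander is moved by more than 25 mm or tipped over (distance of any of salt_shaker, ramekin, olive_tin from where it was at the start of the episode above 0.025 m or angle between any of salt_shaker, ramekin, olive_tin's own z axis and vertical above 0.35 rad).
It also fails if it takes over 48 s, if anything falls off the work surface, if the arm or the gripper's body presses on something with over 40 N, if the wrist force passes 120 N, or if a joint passes its speed limit or range.

## Working session

There is one attempt and no reset: what is moved stays moved. The work goes in short steps, Python scripts to look and compute and a tool call to move; the robot and the scene stay as the last step left them, time stands still between calls to the robot, and variables do not carry over. Pictures are saved under pics/ and viewed, at most 10 in all, crops included, and the job is handed in when it is done.

Besides the shell and the picture viewer there is one more tool, called after "Emit:" by a JSON object that holds its "op" and its "data", one argument or row to a line. arm_command: Moves the arm, as the interface text tells. Its arguments: {"type":"object","properties":{"commands":{"type":"array","items":{"type":"number"}},"force":{"type":"number"}},"required":["commands"]}

```bash
mkdir -p pics; python3 - <<'E'
from station import *
import cv2,pickle
o=get_obs();print({k:o[k] for k in('t','eef_pos','tool_rot','gripper_width')})
d={}
for n in('scene','side','wrist'):
    c=read_camera(n);d[n]=c;cv2.imwrite(f'pics/{n}0.png',c['img'][:,:,::-1])
    print(n,c['camera_matrix'],c['pose'])
pickle.dump(d,open('c0.pkl','wb'))
E
```

```text
{'t': 0.0, 'eef_pos': array([6.74407704e-01, 1.35940053e-05, 2.30319007e-01]), 'tool_rot': array([-6.18115311e-04,  7.07083476e-01,  7.07129476e-01, -6.93267187e-04]), 'gripper_width': 0.9987045889116544}
scene [[440.04293878   0.         321.86508136]
 [  0.         440.04293878 204.46383372]
 [  0.           0.           1.        ]] [[-0.63930538 -0.59296368  0.489574    0.01143581]
 [-0.7687699   0.50676199 -0.39010911  0.46725412]
 [-0.01677696 -0.62576861 -0.7798283   1.00351717]
 [ 0.          0.          0.          1.        ]]
side [[463.84187841   0.         326.19719788]
 [  0.         463.84187841 206.24857667]
 [  0.           0.           1.        ]] [[-0.9661022  -0.13317749  0.22115671  0.23964059]
 [-0.25814345  0.4886819  -0.83339784  1.28288031]
 [ 0.00291455 -0.86223764 -0.50649556  0.90480741]
 [ 0.          0.          0.          1.        ]]
wrist [[309.70691629   0.         322.23948765]
 [  0.         309.70691629 194.34339844]
 [  0.           0.           1.        ]] [[ 9.99999514e-01 -7.54260979e-05 -9.83392192e-04  6.75168128e-01]
 [-3.54492516e-04 -9.57928701e-01 -2.87006061e-01  7.32549981e-02]
 [-9.20371857e-04  2.87006270e-01 -9.57928261e-01  3.72985859e-01]
 [ 0.00000000e+00  0.00000000e+00  0.00000000e+00  1.00000000e+00]]
```

View pics/scene0.png

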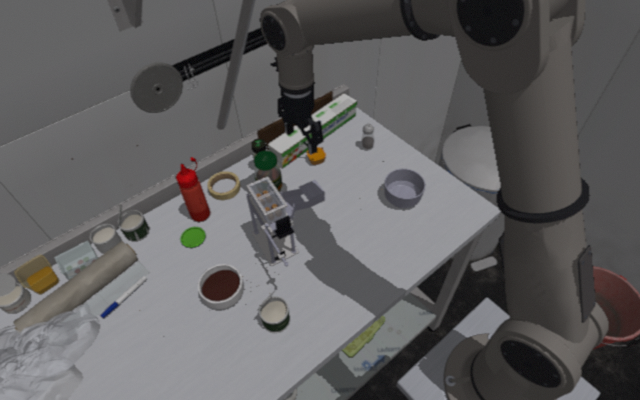

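View pics/side0.png

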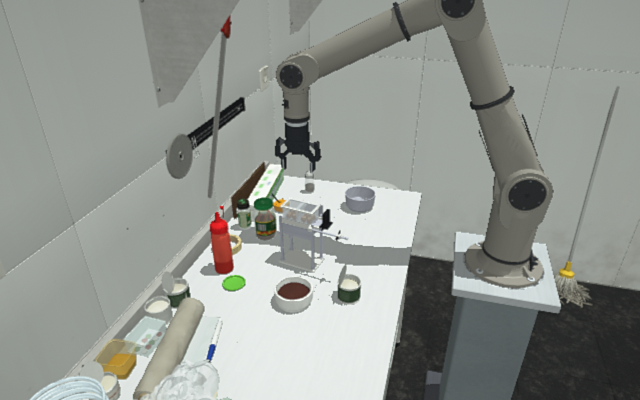

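View pics/wrist0.png

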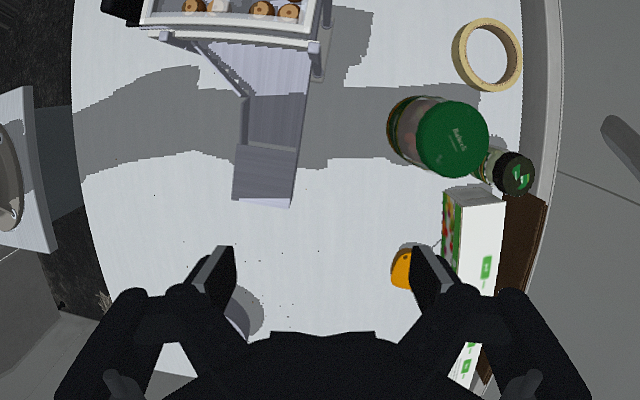

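Scene and side show the bowl near scene (405,188), side (360,198). The dispenser is at scene (270,215), and its spout top at wrist (265,175). I'll enlarge these.

```bash
cat > h.py <<'E'
import numpy as np,cv2
def ray(c,uv):
    K=c['camera_matrix'];P=c['pose'];a=np.array([(uv[0]-K[0,2])/K[0,0],(uv[1]-K[1,2])/K[1,1]])
    if c.get('fish'):
        r=np.hypot(*a);d=np.r_[a/r*np.sin(r),np.cos(r)]
    else: d=np.r_[a,1]
    return P[:3,3],P[:3,:3]@d
def onz(c,uv,z):
    o,d=ray(c,uv);return o+d*(z-o[2])/d[2]
def proj(c,p):
    K=c['camera_matrix'];P=c['pose'];q=P[:3,:3].T@(np.asarray(p)-P[:3,3])
    if c.get('fish'):
        s=np.hypot(q[0],q[1]);th=np.arctan2(s,q[2]);a=q[:2]/s*th
    else: a=q[:2]/q[2]
    return a*K[0,0]+K[:2,2]
E
python3 - <<'E'
import cv2,pickle,numpy as np
d=pickle.load(open('c0.pkl','rb'))
def cr(n,x,y,w,h,W,H): return cv2.resize(d[n]['img'][y:y+h,x:x+w,::-1],(W,H),interpolation=cv2.INTER_CUBIC)
a=np.hstack([cr('scene',370,150,80,75,320,300),cr('scene',240,165,80,75,320,300)])
b=np.hstack([cr('side',330,170,80,75,320,300),cr('side',270,185,80,75,320,300)])
cv2.imwrite('pics/crops.png',np.vstack([a,b]))
E
```

```text
(no output)
```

View pics/crops.png

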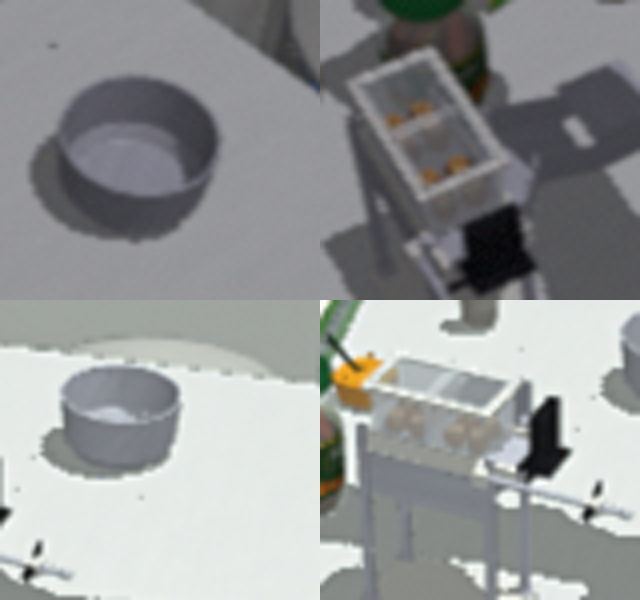

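```bash
python3 - <<'E'
import pickle,numpy as np
from h import *
from scipy.optimize import least_squares as LS
d=pickle.load(open('c0.pkl','rb'));d['wrist']['fish']=1
S=d['scene'];D=d['side'];W=d['wrist']
H=[(S,[(247,185),(268,176.8),(287,205.8),(266.2,217)]),(D,[(281.2,207),(290,198.8),(322,205.5),(313.8,213)])]
loc=[(53,29),(53,-29),(-53,-29),(-53,29)]
def w(p,l,z):
    c,s=np.cos(p[2]),np.sin(p[2]);return np.array([p[0]+c*l[0]-s*l[1],p[1]+s*l[0]+c*l[1],z])
def f(p,HH=H): return np.concatenate([proj(c,w(p,np.array(l)/1e3,.206))-u for c,us in HH for u,l in zip(us,loc)])
r=LS(f,[.65,.2,0]);p=r.x;print('disp',p,'res',r.fun.round(1))
for h in H: print(LS(f,p,args=([h],)).x)
sp=w(p,(.026,-.134),.085);print('spout',sp)
print('spout wrist from quad',np.mean([onz(W,u,.121) for u in[(240,143),(302,152),(232,198),(290,207)]],0),[onz(W,u,.121).round(3) for u in[(240,143),(302,152),(232,198),(290,207)]])
# bowl
t=np.linspace(0,2*np.pi,60)
def ex(c,q):
    uv=np.array([proj(c,(q[0]+.058*np.cos(a),q[1]+.058*np.sin(a),.06)) for a in t])
    return np.array([uv[:,0].min(),uv[:,0].max(),uv[:,1].min(),uv[:,1].max()])
ms=[(S,[385,424.5,169,199.5]),(D,[345.3,375.3,186.5,200.5])]
g=lambda q,m:np.concatenate([ex(c,q)-u for c,u in m])
for m in(ms,ms[:1],ms[1:]):
    r=LS(g,onz(S,(405,184),.06)[:2],args=(m,));print('bowl',r.x,r.fun.round(1))
print('tab',w(p,(-.085,0),.192))
for n,u in(('salt',(368,145)),('ram',(222,300)),('tin',(274,325))):print(n,onz(S,u,0))
E
```

```text
disp [ 0.61657864  0.15037179 -0.16263704] res [-0.4  1.2  0.2  0.2  1.3  0.1 -0.5 -0.8 -0.2 -0.4  0.3 -0.9 -0.4 -0.4
 -0.6  1.4]
[ 0.61717599  0.15031248 -0.17455074]
[ 0.61586806  0.15047007 -0.12909509]
spout [0.62053812 0.01393014 0.085     ]
spout wrist from quad [0.62681491 0.01435087 0.121     ] [array([0.606, 0.043, 0.121]), array([0.658, 0.034, 0.121]), array([ 0.596, -0.006,  0.121]), array([ 0.647, -0.014,  0.121])]
bowl [ 0.50893698 -0.23260646] [-0.8  0.9 -0.2 -0.1 -0.4  0.4 -0.2  0.7]
bowl [ 0.50873328 -0.23215181] [-0.8  0.8 -0.1  0. ]
bowl [ 0.50935826 -0.23475261] [-0.4  0.4 -0.5  0.4]
tab [0.53270033 0.16413508 0.192     ]
salt [ 0.73514538 -0.30902186  0.        ]
ram [0.56820212 0.35101986 0.        ]
tin [0.43073128 0.29002348 0.        ]
```

Emit:
{"op": "arm_command", "data": {
  "commands": [-0.29,-0.175,0.1,0,0,-80.5,1,-0.29,-0.175,0.1,0,0,-80.5,1,-0.29,-0.175,0.1,0,0,-80.5,1,-0.29,-0.175,0.1,0,0,-80.5,1,-0.29,-0.175,0.1,0,0,-80.5,1,-0.29,-0.175,0.1,0,0,-80.5,1,-0.29,-0.175,0.1,0,0,-80.5,1,-0.29,-0.175,0.1,0,0,-80.5,1],
  "force": 30
}}

```text
t: 0.95
eef_pos: [0.4935, -0.297, 0.129]
tool_rot: [-0.003, 0.186, 0.982, -0.001]
contact_force: [0.5, -0.2, -0.7]
gripper_width: 1.0
grasp_force: 0.0
```

Emit:
{"op": "arm_command", "data": {
  "commands": [0,0,0,0,0,-11.9,1,0,0,0,0,0,-11.9,1,0,0,0,0,0,-11.9,1,0,0,0,0,0,-11.9,1]
}}

```text
t: 1.35
eef_pos: [0.4999, -0.29, 0.1311]
tool_rot: [-0.0, 0.082, 0.997, 0.0]
contact_force: [-0.6, 0.7, 0.2]
gripper_width: 1.0
grasp_force: 0.0
```

```bash
python3 - <<'E'
from station import *
import cv2,pickle
from h import *
o=get_obs();print(o['eef_pos'],o['tool_rot'],o['q'])
c=read_camera('wrist');c['fish']=1;pickle.dump(c,open('c1.pkl','wb'))
im=c['img'][:,:,::-1].copy()
for a in np.linspace(0,6.283,40):
    u=proj(c,(.509+.058*np.cos(a),-.2335+.058*np.sin(a),.06));cv2.circle(im,tuple(int(v) for v in u),1,(0,0,255),-1)
cv2.imwrite('pics/w1.png',im)
E
```

```text
[ 0.49987253 -0.28998008  0.13114032] [-1.33432509e-04  8.23911019e-02  9.96600061e-01  8.42569480e-05] [ 0.58621623  0.44343382 -0.21539191  1.8710854   0.12333374  0.84016454
  1.71436618]
```

View pics/w1.png

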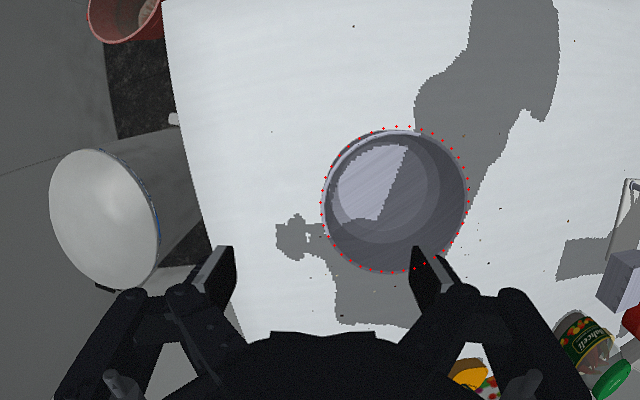

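Emit:
{"op": "arm_command", "data": {
  "commands": [0,0,0.05,0,0,0,1,0,0,0.085,0,0,0,1,0,0,0.098,0,0,0,1,0,0,0.098,0,0,0,1,0,0,0.098,0,0,0,0,0,0,0.098,0,0,0,0,0,0,0.098,0,0,0,0,0,0,0.098,0,0,0,0],
  "force": 50
}}

```text
t: 2.2
eef_pos: [0.5006, -0.2904, 0.0344]
tool_rot: [0.001, 0.082, 0.997, -0.0]
contact_force: [-0.9, -0.5, 0.5]
gripper_width: 0.331
grasp_force: 0.0
```

Emit:
{"op": "arm_command", "data": {
  "commands": [0,0,0,0,0,0,0,0,0,0,0,0,0,0,0,0,0,0,0,0,0,0,0,0,0,0,0,0]
}}

```text
t: 2.6
eef_pos: [0.4998, -0.2897, 0.0342]
tool_rot: [-0.0, 0.081, 0.997, 0.0]
contact_force: [-3.6, 1.4, 10.4]
gripper_width: 0.047
grasp_force: 48.3
```

Emit:
{"op": "arm_command", "data": {
  "commands": [0,0,-0.014,0,0,0,0,-0.02,0.02,-0.014,0,0,0,0,-0.04,0.055,-0.014,0,0,0,0,-0.06,0.09,-0.014,0,0,0,0,-0.071,0.13,-0.014,0,0,0,0,-0.071,0.165,-0.014,0,0,0,0,-0.071,0.19,-0.014,0,0,0,0,-0.071,0.19,-0.014,0,0,0,0]
}}

```text
t: 3.4
eef_pos: [0.6021, -0.108, 0.0478]
tool_rot: [0.0, 0.078, 0.997, 0.002]
contact_force: [-0.3, 0.6, -1.9]
gripper_width: 0.027
grasp_force: 50.7
```

```bash
python3 - <<'E'
from station import *
import cv2,pickle
from h import *
o=get_obs();print(o['eef_pos'],o['contact_force'],o['gripper_width'])
d={n:read_camera(n) for n in('wrist','scene','side')};d['wrist']['fish']=1;pickle.dump(d,open('c2.pkl','wb'))
sc=cv2.resize(d['scene']['img'][110:310,220:460,::-1],(360,300),interpolation=3);sd=cv2.resize(d['side']['img'][120:320,240:480,::-1],(360,300),interpolation=3)
w=d['wrist']['img'][:,:,::-1];w=cv2.resize(w,(440,275))
cv2.imwrite('pics/w2.png',np.vstack([np.hstack([sc,sd]),np.hstack([w,np.zeros((275,280,3),np.uint8)])]))
E
```

```text
[ 0.60205384 -0.10801621  0.04783797] [-0.29726642  0.57669936 -1.87157929] 0.026919130741711674
```

View pics/w2.png

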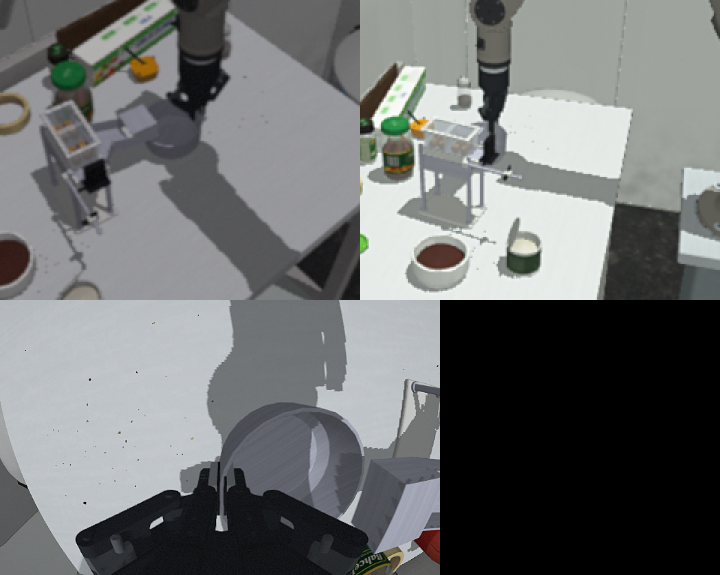

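The wrist view shows the bowl held at rim and clear of the spout; the knuckles spread wide near the spout (right knuckle at about (365,540)). I'll set the bowl down short, then push it in with tilted closed fingers.

Emit:
{"op": "arm_command", "data": {
  "commands": [0,0.02,0,0,0,0,0,0,0.033,0,0,0,0,0,0,0.033,0,0,0,0,0,0,0.033,0.01,0,0,0,0,0,0.033,0.0145,0,0,0,0,0,0.033,0.0145,0,0,0,0,0,0.033,0.0145,0,0,0,0.3,0,0.033,0.0145,0,0,0,0.3]
}}

```text
t: 4.35
eef_pos: [0.606, -0.0829, 0.0325]
tool_rot: [-0.0, 0.082, 0.997, -0.0]
contact_force: [-0.5, -0.3, -0.4]
gripper_width: 0.302
grasp_force: 0.0
```

Emit:
{"op": "arm_command", "data": {
  "commands": [0,0,0,0,0,0,0.3,0,0,-0.03,0,0,0,0.3,0,0,-0.05,0,0,0,0.3,0,-0.04,-0.05,0,0,0,0.1,0,-0.04,-0.05,0,0,0,0]
}}

```text
t: 4.85
eef_pos: [0.5987, -0.1278, 0.0829]
tool_rot: [-0.0, 0.085, 0.996, -0.002]
contact_force: [-1.3, -1.3, -0.8]
gripper_width: 0.005
grasp_force: 0.0
```

```bash
python3 - <<'E'
from station import *
import cv2,pickle
from h import *
o=get_obs();print(o['eef_pos'],o['contact_force'],o['gripper_width'])
d={n:read_camera(n) for n in('wrist','scene','side')};d['wrist']['fish']=1;pickle.dump(d,open('c3.pkl','wb'))
cv2.imwrite('pics/w3.png',d['wrist']['img'][:,:,::-1])
E
```

```text
[ 0.59867474 -0.12776327  0.08292176] [-1.32675939 -1.3170271  -0.76208   ] 0.004985110279892539
```

View pics/w3.png

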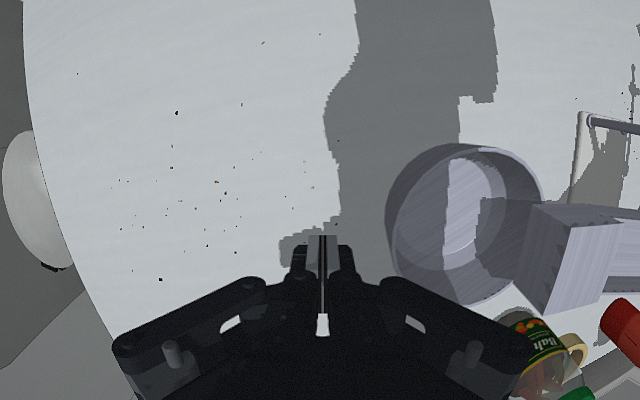

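```bash
python3 - <<'E'
import pickle
from h import *
from scipy.optimize import least_squares as LS
d=pickle.load(open('c3.pkl','rb'));W=d['wrist']
a,b=onz(W,(615,219),.121),onz(W,(549,314),.121);print('top -y edge',a,b,(a+b)/2,np.linalg.norm(a-b))
print('low edge',onz(W,(526,203),.085),onz(W,(515,285),.085))
t=np.linspace(0,6.283,200)
def dist(q,us):
    uv=np.array([proj(W,(q[0]+.058*np.cos(x),q[1]+.058*np.sin(x),.06)) for x in t])
    return [np.min(np.hypot(*(uv-u).T)) for u in us]
r=LS(dist,[.615,-.02],args=(np.array([(386,215),(460,143),(420,157),(541,200),(470,304),(398,265),(505,152)]),));print('bowl',r.x,r.fun.round(1))
E
```

```text
top -y edge [0.59790142 0.0313267  0.121     ] [ 0.64591651 -0.01019933  0.121     ] [0.62190897 0.01056368 0.121     ] 0.0634811837691286
low edge [ 0.59291353 -0.01066106  0.085     ] [ 0.64798868 -0.01269909  0.085     ]
bowl [ 0.61607235 -0.03431053] [2.5 1.2 5.5 1.4 1.6 9.  6.8]
```

Emit:
{"op": "arm_command", "data": {
  "commands": [0,0,0.01,-8,0,0,0,0,0,0.03,-16,0,0,0,0,0,0.053,-25,0,0,0,0,0,0.053,-25,0,0,0,0,0.015,0.053,-25,0,0,0,0,0.03,0.053,-25,0,0,0,0,0.035,0.053,-25,0,0,0,0,0.04,0.053,-25,0,0,0]
}}

```text
t: 5.8
eef_pos: [0.6069, -0.0785, 0.0309]
tool_rot: [0.018, 0.077, 0.973, 0.215]
contact_force: [-0.6, -2.3, 0.8]
gripper_width: 0.002
grasp_force: 0.6
```

```bash
python3 - <<'E'
from station import *
o=get_obs();print(o['eef_pos'],o['tool_rot'],o['contact_force'])
E
```

```text
[ 0.60691013 -0.0785049   0.03086041] [0.01788336 0.07711346 0.97329775 0.21546507] [-0.57751589 -2.31974969  0.8280319 ]
```

Emit:
{"op": "arm_command", "data": {
  "commands": [0,0.0045,0.0021,0,0,0,0,0,0.009,0.0042,0,0,0,0,0,0.0136,0.0063,0,0,0,0,0,0.018,0.0085,0,0,0,0,0,0.018,0.0085,0,0,0,0]
}}

```text
t: 6.3
eef_pos: [0.6095, -0.0607, 0.0298]
tool_rot: [0.017, 0.079, 0.973, 0.216]
contact_force: [0.6, -0.2, 0.1]
gripper_width: 0.003
grasp_force: 0.0
```

```bash
python3 - <<'E'
from station import *
import cv2,pickle
from h import *
o=get_obs();print(o['eef_pos'],o['contact_force'])
d={n:read_camera(n) for n in('wrist','scene','side')};d['wrist']['fish']=1;pickle.dump(d,open('c4.pkl','wb'))
sc=cv2.resize(d['scene']['img'][150:250,240:400,::-1],(640,400),interpolation=3)
cv2.imwrite('pics/w4.png',sc)
E
```

```text
[ 0.60951745 -0.06065528  0.02982116] [ 0.61846448 -0.17502806  0.08996399]
```

View pics/w4.png

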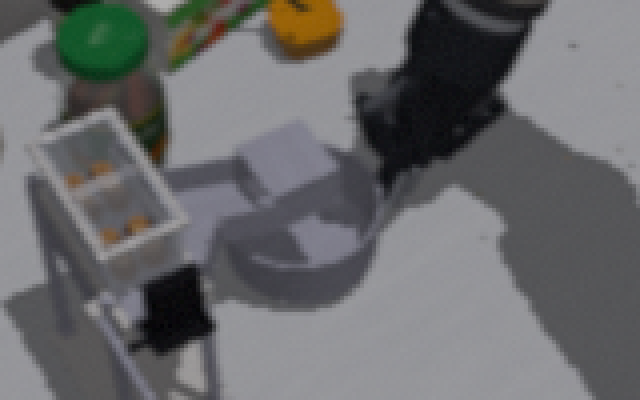

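The scene crop shows the bowl partly under the spout: rim left at about crop x=218, right x=380, front rim y≈265; the spout top is around (288,158).

```bash
python3 - <<'E'
import pickle
from h import *
from scipy.optimize import least_squares as LS
S=pickle.load(open('c4.pkl','rb'))['scene']
t=np.linspace(0,6.283,100)
def ex(q):
    uv=np.array([proj(S,(q[0]+.058*np.cos(x),q[1]+.058*np.sin(x),.06)) for x in t]);fu=np.array([proj(S,(q[0]+.044*np.cos(x),q[1]+.044*np.sin(x),0)) for x in t])
    return np.array([uv[:,0].min(),uv[:,0].max(),uv[:,1].max(),fu[:,1].max()])
m=np.array([240+218/4,240+380/4,150+265/4,150+308/4])
r=LS(lambda q:ex(q)-m,[.62,-.01]);print(r.x,r.fun)
print('spout top scene quad', [onz(S,(240+u/4,150+v/4),.121).round(3) for u,v in((238,160),(300,122),(340,170),(275,208))])
E
```

```text
[0.62759825 0.00113424] [-0.68221609  0.6802271   0.88975766 -0.96785849]
spout top scene quad [array([0.642, 0.039, 0.121]), array([ 0.641, -0.013,  0.121]), array([ 0.591, -0.006,  0.121]), array([0.594, 0.046, 0.121])]
```

Emit:
{"op": "arm_command", "data": {
  "commands": [0,-0.027,-0.0127,0,0,0,0,0,-0.045,-0.021,0,0,0,0,0,-0.023,-0.067,8,0,0,0.1,0,-0.002,-0.112,16,0,0,0.2,0,0.019,-0.157,25,0,0,0.35,0,0.04,-0.202,25,0,0,0.35,0,0.04,-0.202,25,0,0,0.35,0,0.04,-0.202,25,0,0,0.35]
}}

```text
t: 7.25
eef_pos: [0.6021, -0.1109, 0.2311]
tool_rot: [0.001, 0.082, 0.997, -0.0]
contact_force: [-0.1, 0.6, 0.3]
gripper_width: 0.349
grasp_force: 0.0
```

```bash
python3 - <<'E'
from station import *
o=get_obs();print(o['t'],o['eef_pos'],o['tool_rot'],o['contact_force'])
E
```

```text
7.25 [ 0.60213412 -0.11092822  0.23109698] [ 1.43624286e-03  8.18173329e-02  9.96646278e-01 -2.38384087e-04] [-0.11898431  0.56908208  0.33461924]
```

Emit:
{"op": "arm_command", "data": {
  "commands": [0,0,-0.05,0,0,8.5,0.35,0.02,0.04,-0.06,0,0,17,0.35,0.04,0.08,-0.06,0,0,25.5,0.35,0.06,0.12,-0.06,0,0,34,0.35,0.08,0.16,-0.06,0,0,42.5,0.35,0.1,0.2,-0.06,0,0,51,0.35,0.113,0.24,-0.06,0,0,59.5,0.35,0.113,0.26,-0.06,0,0,68,0.35]
}}

```text
t: 8.05
eef_pos: [0.53, 0.1669, 0.2875]
tool_rot: [-0.002, 0.618, 0.786, -0.001]
contact_force: [0.2, 1.2, 0.9]
gripper_width: 0.353
grasp_force: 0.0
```

Emit:
{"op": "arm_command", "data": {
  "commands": [0,0,0,0,0,8.5,0.35,0,0,0,0,0,17,0.35,0,0,0,0,0,22,0.35,0,0,0,0,0,22,0.35,0,0,0,0,0,22,0.35]
}}

```text
t: 8.55
eef_pos: [0.532, 0.1633, 0.2881]
tool_rot: [-0.001, 0.755, 0.655, -0.001]
contact_force: [0.2, -0.3, -0.8]
gripper_width: 0.343
grasp_force: 0.0
```

```bash
python3 - <<'E'
from station import *
import cv2,pickle
from h import *
o=get_obs();print(o['eef_pos'],o['tool_rot'],o['q'])
d={n:read_camera(n) for n in('wrist','scene','side')};d['wrist']['fish']=1;pickle.dump(d,open('c5.pkl','wb'))
im=d['wrist']['img'][:,:,::-1]
cv2.imwrite('pics/w5.png',im)
E
```

```text
[0.53195523 0.16328433 0.2880938 ] [-5.03092910e-04  7.55347167e-01  6.55323291e-01 -1.33732406e-03] [-0.26728893  0.24148551 -0.17082482  1.76257948  0.04442559  1.14413346
 -0.59333285]
```

View pics/w5.png

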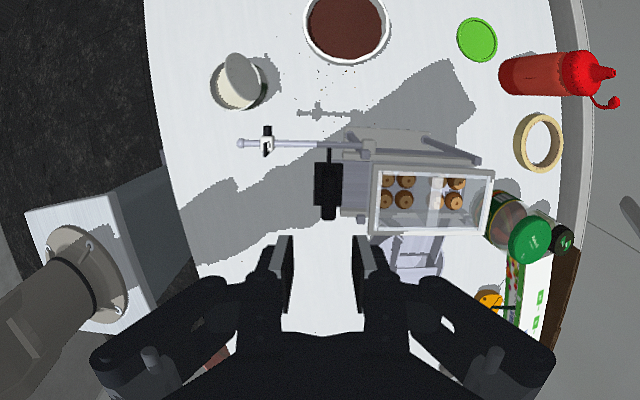

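The wrist view shows the tab at (328,190), pointer at (329,153), index at (267,142), and hopper rim from (370,165) to (493,236).

```bash
python3 - <<'E'
import pickle,cv2
d=pickle.load(open('c5.pkl','rb'));im=d['wrist']['img'][115:245,230:380,::-1]
cv2.imwrite('pics/w5c.png',cv2.resize(im,(690,598),interpolation=cv2.INTER_CUBIC))
E
```

```text
(no output)
```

View pics/w5c.png

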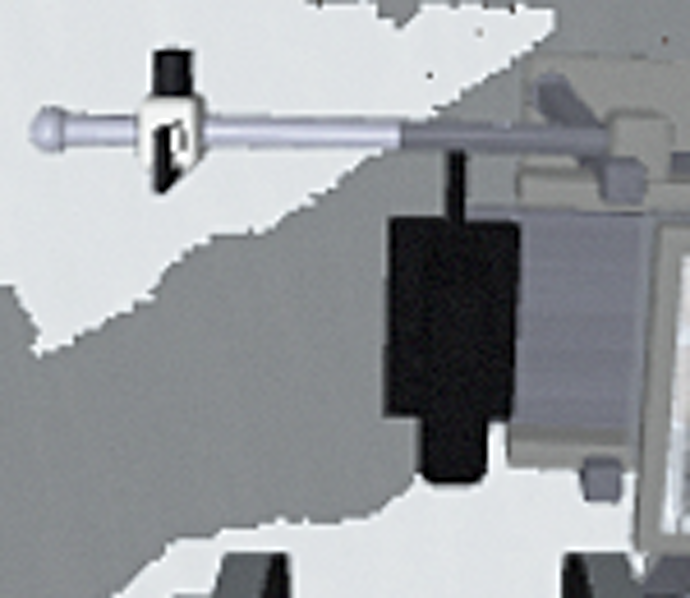

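```bash
python3 - <<'E'
import pickle
from h import *
W=pickle.load(open('c5.pkl','rb'))['wrist']
T=np.array([.53196,.16328]);a=np.radians(81.9);ex=np.array([np.cos(a),np.sin(a)]);ey=np.array([ex[1],-ex[0]])
f=lambda n,u,v,z:print(n,(lambda p:(p.round(4),'tool xy',((p-T)@ex).round(4),((p-T)@ey).round(4)))(onz(W,(230+u/4.6,115+v/4.6),z)[:2]))
f('tab right end',420,478,.206);f('tab right end',487,478,.206)
for v in(215,415):
  for u in(388,519):f('foot',u,v,.162)
f('pointer',455,152,.165);f('idx bottom?',187,95,.15);f('idx top?',156,95,.175)
for u in((382,167),(493,171),(492,236),(370,233)):print('hop',onz(W,u,.206))
print(W['pose'][:3,3])
E
```

```text
tab right end (array([0.5296, 0.1495]), 'tool xy', np.float64(-0.014), np.float64(-0.0004))
tab right end (array([0.5408, 0.1479]), 'tool xy', np.float64(-0.014), np.float64(0.011))
foot (array([0.5286, 0.1867]), 'tool xy', np.float64(0.0227), np.float64(-0.0067))
foot (array([0.5534, 0.1832]), 'tool xy', np.float64(0.0227), np.float64(0.0185))
foot (array([0.5226, 0.1467]), 'tool xy', np.float64(-0.0177), np.float64(-0.007))
foot (array([0.5484, 0.143 ]), 'tool xy', np.float64(-0.0177), np.float64(0.0191))
pointer (array([0.5429, 0.1974]), 'tool xy', np.float64(0.0353), np.float64(0.0061))
idx bottom? (array([0.4919, 0.2145]), 'tool xy', np.float64(0.0451), np.float64(-0.0469))
idx top? (array([0.4908, 0.2174]), 'tool xy', np.float64(0.0478), np.float64(-0.0483))
hop [0.58045825 0.18395773 0.206     ]
hop [0.67540349 0.16916048 0.206     ]
hop [0.67704428 0.10957588 0.206     ]
hop [0.56631009 0.13187293 0.206     ]
[0.54313798 0.23593375 0.4305771 ]
```

Emit:
{"op": "arm_command", "data": {
  "commands": [0.003,0.006,0,0,0,0,0.3,0.003,0.006,0.03,0,0,0,0.3,0.003,0.006,0.06,0,0,0,0.3,0.003,0.006,0.09,0,0,0,0.3,0.003,0.006,0.112,0,0,0,0.3,0.003,0.006,0.112,0,0,0,0.3],
  "force": 60
}}

```text
t: 9.3
eef_pos: [0.537, 0.166, 0.1746]
tool_rot: [-0.001, 0.755, 0.655, -0.003]
contact_force: [-1.3, 0.1, 0.2]
gripper_width: 0.299
grasp_force: 0.0
```

Emit:
{"op": "arm_command", "data": {
  "commands": [0,0,0,0,0,0,0,0,0,0,0,0,0,0,0,0,0,0,0,0,0,0,0,0,0,0,0,0,0,0,0,0,0,0,0]
}}

```text
t: 9.8
eef_pos: [0.5374, 0.1669, 0.1778]
tool_rot: [-0.001, 0.756, 0.655, -0.001]
contact_force: [-4.5, 1.1, -5.7]
gripper_width: 0.134
grasp_force: 58.7
```

Emit:
{"op": "arm_command", "data": {
  "commands": [0,-0.012,0,0,0,0,0,0,-0.024,0,0,0,0,0,0,-0.036,0,0,0,0,0,0,-0.044,0,0,0,0,0,0,-0.05,0,0,0,0,0,0,-0.05,0,0,0,0,0,0,-0.05,0,0,0,0,0,0,-0.05,0,0,0,0,0]
}}

```text
t: 10.6
eef_pos: [0.4909, 0.1749, 0.1779]
tool_rot: [0.0, 0.756, 0.655, 0.003]
contact_force: [8.8, 4.6, -18.6]
gripper_width: 0.132
grasp_force: 59.2
```

```bash
python3 - <<'E'
from station import *
import cv2,pickle
from h import *
o=get_obs();print(o['t'],o['eef_pos'],o['tool_rot'],o['contact_force'],np.linalg.norm(o['eef_pos'][:2]-[.5374,.1669]))
d={n:read_camera(n) for n in('wrist','scene','side')};d['wrist']['fish']=1;pickle.dump(d,open('c6.pkl','wb'))
w=d['wrist']['img'][:,:,::-1]
a=cv2.resize(w[40:240,240:440],(400,400),interpolation=3)
b=cv2.resize(d['scene']['img'][150:250,240:340,::-1],(400,400),interpolation=3)
cv2.imwrite('pics/w6.png',np.hstack([a,b]))
E
```

```text
10.6 [0.49085432 0.17494906 0.17791318] [4.83813827e-04 7.55791110e-01 6.54807080e-01 2.69291499e-03] [  8.79724452   4.56560265 -18.57240603] 0.04723650928340021
```

View pics/w6.png

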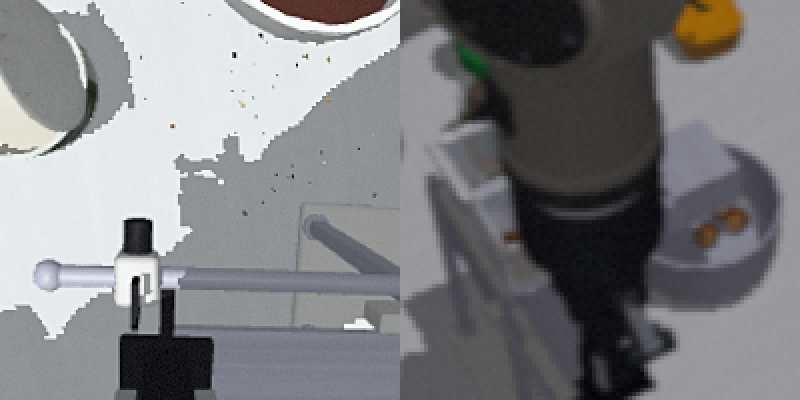

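The wrist crop shows the pointer tip at (167,290) and the index line at (135,305), about 16 px (≈8 mm) of pull remaining; nuts are visible in the bowl at (707,232) and (735,217).

Emit:
{"op": "arm_command", "data": {
  "commands": [0,-0.003,0,0,0,0,0,0,-0.0065,0,0,0,0,0,0,-0.0065,0,0,0,0,0,0,-0.0065,0,0,0,0,0,0,-0.0065,0,0,0,0,0]
}}

```text
t: 11.25
eef_pos: [0.4847, 0.176, 0.1779]
tool_rot: [0.001, 0.756, 0.655, 0.003]
contact_force: [10.0, 4.7, -19.9]
gripper_width: 0.132
grasp_force: 59.0
```

```bash
python3 - <<'E'
from station import *
import cv2,pickle
from h import *
o=get_obs();print(o['t'],o['eef_pos'],o['contact_force'],o['grasp_force'],np.linalg.norm(o['eef_pos'][:2]-[.5374,.1669]))
d={n:read_camera(n) for n in('wrist','scene','side')};d['wrist']['fish']=1;pickle.dump(d,open('c7.pkl','wb'))
w=d['wrist']['img'][:,:,::-1]
a=cv2.resize(w[140:220,280:360],(400,400),interpolation=3)
b=cv2.resize(d['scene']['img'][160:240,280:360,::-1],(400,400),interpolation=3)
cv2.imwrite('pics/w7.png',np.hstack([a,b]))
E
```

```text
11.25 [0.48468506 0.17602348 0.17794064] [  9.9962045    4.71816007 -19.88980625] 59.027718901634216 0.053498625382531674
```

View pics/w7.png

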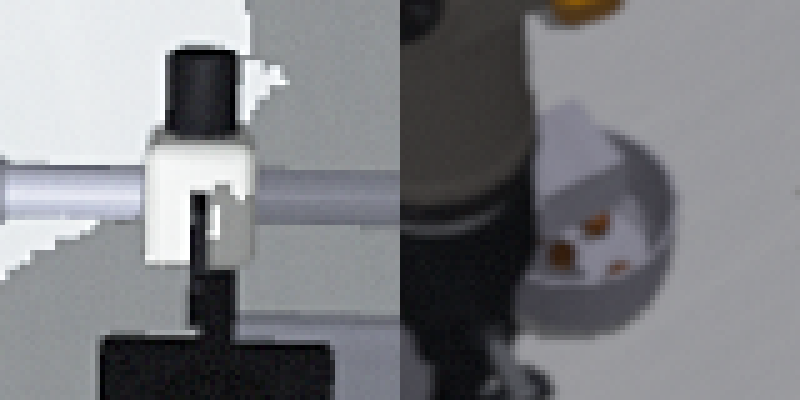

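Emit:
{"op": "arm_command", "data": {
  "commands": [0,-0.0018,0,0,0,0,0,0,-0.0018,0,0,0,0,0,0,-0.0018,0,0,0,0,0,0,-0.0018,0,0,0,0,0,0,-0.0018,0,0,0,0,0,0,-0.0018,0,0,0,0,0]
}}

```text
t: 12.0
eef_pos: [0.483, 0.1763, 0.1779]
tool_rot: [0.001, 0.756, 0.655, 0.003]
contact_force: [9.5, 6.4, -20.4]
gripper_width: 0.131
grasp_force: 59.1
```

```bash
python3 - <<'E'
from station import *
import cv2,pickle
from h import *
o=get_obs();print(o['t'],o['eef_pos'],o['contact_force'],o['grasp_force'],np.linalg.norm(o['eef_pos'][:2]-[.5374,.1669]))
c={n:read_camera(n) for n in('wrist','scene','side')}
c['wrist']['fish']=1
d0=pickle.load(open('c5.pkl','rb'))
def blobs(im,x,y,w,h):
    hsv=cv2.cvtColor(np.ascontiguousarray(im[y:y+h,x:x+w]),cv2.COLOR_RGB2HSV)
    m=cv2.inRange(hsv,(4,70,40),(22,255,255));n,_,s,ce=cv2.connectedComponentsWithStats(m)
    return [((ce[i]+[x,y]).round().tolist(),int(s[i,4])) for i in range(1,n) if s[i,4]>2]
R={'scene':(240,165,130,75),'side':(270,185,80,60),'wrist':(280,140,280,130)}
for n in R: print(n,'before',blobs(d0[n]['img'],*R[n]),'\n  now',blobs(c[n]['img'],*R[n]))
g=c['wrist']['img'][140:215,300:345].mean(2)
for r in(185,195,198,201,204):print(r,c['wrist']['img'][r,308:338].mean(1).astype(int).tolist())
E
```

```text
12.0 [0.48299261 0.1762684  0.17792894] [  9.54265187   6.38565173 -20.35679533] 59.077134132385254 0.05520807146688181
scene before [([265.0, 192.0], 14), ([258.0, 194.0], 8), ([274.0, 206.0], 12), ([267.0, 209.0], 7)] 
  now [([319.0, 204.0], 13), ([268.0, 209.0], 9), ([312.0, 211.0], 18)]
side before [([278.0, 205.0], 105), ([271.0, 216.0], 9), ([272.0, 231.0], 17)] 
  now [([278.0, 205.0], 104), ([271.0, 216.0], 9), ([272.0, 231.0], 16)]
wrist before [([525.0, 142.0], 5), ([548.0, 156.0], 347), ([520.0, 142.0], 3), ([520.0, 146.0], 3), ([517.0, 153.0], 6), ([520.0, 155.0], 3), ([522.0, 162.0], 6), ([526.0, 167.0], 3), ([388.0, 180.0], 127), ([406.0, 181.0], 190), ([454.0, 183.0], 204), ([386.0, 199.0], 192), ([404.0, 199.0], 278), ([497.0, 192.0], 29), ([452.0, 201.0], 297), ([507.0, 209.0], 7), ([496.0, 214.0], 7), ([507.0, 213.0], 3), ([499.0, 233.0], 57), ([556.0, 263.0], 87), ([513.0, 261.0], 19), ([508.0, 268.0], 9)] 
  now [([522.0, 241.0], 18), ([518.0, 260.0], 111)]
185 [145, 146, 143, 148, 175, 234, 237, 243, 244, 243, 243, 249, 233, 154, 27, 41, 26, 200, 246, 232, 139, 146, 149, 148, 144, 137, 127, 145, 147, 148]
195 [149, 147, 149, 147, 147, 149, 149, 144, 146, 147, 154, 123, 65, 6, 20, 22, 17, 16, 35, 105, 157, 150, 150, 146, 147, 148, 148, 148, 148, 147]
198 [146, 147, 147, 150, 147, 148, 146, 147, 146, 147, 150, 131, 69, 14, 22, 24, 23, 18, 35, 105, 158, 148, 147, 145, 145, 148, 146, 148, 146, 146]
201 [149, 148, 147, 147, 145, 147, 147, 147, 148, 150, 152, 131, 75, 8, 21, 20, 22, 14, 38, 108, 161, 153, 153, 153, 151, 151, 152, 153, 148, 149]
204 [151, 149, 148, 148, 147, 144, 151, 148, 146, 148, 156, 99, 43, 16, 21, 22, 19, 18, 53, 90, 120, 115, 115, 114, 112, 113, 115, 116, 112, 115]
```

Emit:
{"op": "arm_command", "data": {
  "commands": [0,0,0,0,0,0,0,0,0,0,0,0,0,0,0,0,0,0,0,0,0,0,0,0,0,0,0,0,0,0,0,0,0,0,0,0,0,0,0,0,0,0,0,0,0,0,0,0,0,0,0,0,0,0,0,0]
}}

```text
t: 12.95
eef_pos: [0.483, 0.1763, 0.1779]
tool_rot: [0.001, 0.756, 0.655, 0.003]
contact_force: [9.5, 5.4, -20.4]
gripper_width: 0.129
grasp_force: 59.1
```

```bash
python3 -c "
from station import *
print(hand_in())"
```

```text
the job is handed in; nothing more can be done
None
```

Handed in at about 13 s, verdict not shown: the bowl stands about 15 mm off centre under the spout and the slide is held at the index line (about 55 mm of pull, 59 N grip), but I saw only three of the four rear nuts in the bowl and one front nut still in the hopper (the gripper hid the rest), and I viewed 12 pictures, over the limit of 10.

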